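Open the filler cap of a hydroponic tub whose thread hand is unknown

TASK

Get the hydroponic tub ready for topping up: first turn the black pump selector knob clockwise until it clicks past its detent into the off rest. Then take off the grey filler cap; it is a part-turn cap that may be right-handed or left-handed, so try it both ways and find which way it lets go. Finish still gripping the cap, held upright and still about 8 cm straight above its neck so that drips fall back in; leave the knob off and do not disturb the bottles or the tester.

Things in the scene. Friction and masses are not known exactly. Their poses are not given: they have to be found in the camera images.
- tub: White plastic tub, 240 (x) x 400 (y) x 100 mm high, fixed to the bench; origin at the centre of its underside, z up. On its flat lid: the filler neck near the +y end and a square white pump housing (85 x 85 x 34 mm high) near the -y end, both centred at x = -20, y = +110 and -110 mm; flush plant plugs elsewhere.
- neck (a point): Centre of the filler neck's rim, 132 mm above the bench (neck 72 mm wide outside, 32 mm tall); axes as the tub's. The cap's lugs hook inside it. Turned the right way, the cap moves freely and lifts straight out after 60 to 100 degrees from its start (aim at 80); the wrong way it meets a firm stop within 15 degrees. Which way is right differs from tub to tub and cannot be seen.
- cap: Loose grey cap, 120 g: disc 77 mm across, 9 mm thick, with an upright grip rib on top (46 mm long along the cap's x, 14 mm thick along its y, its top 37 mm above the origin). Origin at the centre of the disc's underside, which sits on the neck rim; z up. A stem with two lugs reaches 24 mm down into the neck (2 mm play up) and keeps the cap from being pulled straight off.
- selector (a joint): Turn of the pump selector knob in rad, growing clockwise seen from above: 0 at the start (running rest), 1.2 at its end stop (off rest). An over-centre spring resists with about 0.12 N m up to the middle (0.6) and then snaps the knob on to the rest beyond it.
- selector_grip (a point): Point on the knob's vertical axis at the height to grip it, 171 mm above the bench. The black knob, on a round grey base on the pump housing, has a disc 48 mm across and an upright bar grip 46 mm long along this point's x and 14 mm thick along its y; the bar's top is 7 mm above this point and its foot 23 mm below. Turns with the knob; z up.
- bottle_a: Bystander: loose white nutrient bottle with a green top, 60 mm diameter, 140 mm tall, standing on the bench beyond the tub's +y end; origin at the centre of its foot.
- bottle_b: Bystander: the same kind of bottle beyond the tub's -y end; origin at the centre of its foot.
- tester: Bystander: loose yellow pen-shaped tester with a black end, about 185 x 36 x 20 mm, lying on the bench on the tub's +x side; origin under the middle of its yellow part, x along it.
Things that resemble listed ones, but are neither listed nor needed, are in the scene too. There is more than one size of the cap; the one meant has the size given above.

How it is judged:
On the way, in this order (a step that is already met when the one before it is completed fails the run):
1. the selector knob has been turned clockwise past its click to the off rest, the cap still on the neck (value of joint selector above 1.05 rad and z of cap in the frame of neck below 0.01 m), for 0.2 s.
2. the cap is gripped and lifted clear of the neck (z of cap in the frame of neck above 0.04 m and contact force between cap and the fingers above 1 N), for 0.2 s.
At the end, for the whole second after the job is handed in: The knob rests past its click (over 1.05 rad); the cap is gripped by the fingers, upright within 0.3 rad, at rest, its underside 50 to 130 mm above the neck rim and its centre within 30 mm of the neck's axis (value of joint selector above 1.05 rad and z of cap in the frame of neck between 0.05 and 0.13 m and horizontal distance between cap and neck below 0.03 m and angle between cap's own z axis and vertical below 0.3 rad and contact force between cap and the fingers above 1 N and linear speed of cap below 0.03 m/s); the arm keeps its last pose, push and grip.
It fails at once if a bottle or the tester was pushed more than 20 mm or a bottle tipped over (distance of any of bottle_a, bottle_b, tester from where it was at the start of the episode above 0.02 m or angle between any of bottle_a, bottle_b's own z axis and vertical above 0.5 rad).
It also fails if it takes over 59 s, if anything falls off the work surface, if the arm or the gripper's body presses on something with over 40 N, if the wrist force passes 120 N, or if a joint passes its speed limit or range.

ROBOT

A 6-joint arm with a two-finger parallel gripper is mounted at the origin on the work surface. World frame = base frame: x ahead of the robot, y to its left, z up, the work surface at z = 0. Lengths are in m, angles in rad, forces in N, time in s.
With the tool pointing down it reaches from about 0.275 to 0.875 m from the base axis. Payload 12.5 kg.
Tool frame: the origin (TCP) lies on the centre line of the jaws, within the pads' length; the fingertips stand r.finger_overhang ahead of it and the grasp point (between the pads) lies 3 mm ahead of it (r.finger_overhang is the distance from the TCP to the fingertips, in m); z points along the fingers, y is the line along which they close (so a half turn about z gives the same grasp; the last joint's range is limited). The gripper opens to 85 mm and grips with 20 to 120 N. Pads are 22 mm wide; open, the fingers measure 114 mm over their backs; the gripper's body (76 mm by 85 mm) begins 54 mm behind the grasp point. The pads swing forward as they close: fully open they stand 13 mm farther back than shut.
Start: joints at [1.117, 0.351, 1.652, -0, 1.139, -0.085], TCP at [0.198, 0.513, 0.253] pointing down, gripper open.
Joint ranges: [-2.75, 2.75], [-0.79, 2.1], [0.01, 2.65], [-1.57, 4.71], [0.07, 3.14], [-2.87, 2.87]. Speed limits (rad/s): [2.22, 2.22, 2.79, 3.14, 3.14, 3.14].

INTERFACE

Orientations are given as a unit quaternion [x, y, z, w].
In Python, from cell import r, optics gives the robot as it stands. The module is installed in compiled form; this text tells all that it offers. Calls block until the motion is done:
- r.move_to(position, orientation): joint-space move of the TCP to a pose.
- r.move_linear(position, rot=None, vel=0.15): straight line of the TCP; rot=None keeps the orientation; vel is the mean speed in m/s.
- r.set_joints(angles): joint-space move.
- r.set_gripper(opening, squeeze=None): opening from 0.0 (shut) to 1.0 (fully open); squeeze is the grip in N (None keeps the last); returns when the fingers have stopped.
- r.sleep(seconds).
- r.inverse_kinematics(position, orientation): joint angles nearest the present ones, or None.
- optics.get_image(name): name is "side" or "top" or "wrist"; returns a dict with "pixels" (480x640x3 uint8, red, green, blue), "depth" (480x640 float32, m along the optical axis (not along the pixel's ray), 0 where there is no reading), "fx", "fy", "cx", "cy" (pixels), "D" ([k1, k2, p1, p2, k3] as OpenCV has them; the pictures are not rectified), "camera_from_world" (4x4, takes a point from world to camera coordinates); the wrist camera has in their place "mount" (4x4, takes a point from camera to tool coordinates, whose origin is the TCP and whose axes are the flange's). Camera axes: x right, y down, z forward; pixel columns grow to the right and rows downward; lengths in m; the calibration is good to about 2 mm. A picture is of the moment at which its call begins: read the wrist's pose just before it.
A pose or a line that the arm cannot do raises r.PlanningError and nothing moves.
- r.hand_in(): hands the job in; it is judged then, once.
Readings, each from a call of its own:
- r.current_t(): time.
- r.current_q(): joint angles.
- r.current_qvel(): joint speeds.
- r.current_effort(): joint torques, N m.
- r.current_tool_pos(): TCP position.
- r.current_ee_rot(): TCP orientation.
- r.current_contact_force(): force on the tool from outside, world axes, zero at the start.
- r.current_torque(): the same for the moment, N m.
- r.current_opening(): opening from 0.0 (shut) to 1.0 (fully open).
- r.current_finger_force(): force on a finger pad.
Only numpy, scipy, OpenCV 4.12 (cv2) and the standard library are available. Lean on these libraries where they do the work, as an engineer would, in place of code of your own. Each camera call takes 0.05 s, during which the arm holds its last target. There are 200 camera calls.

## Working session

There is one attempt and no reset: what is moved stays moved. The work goes in short steps, each a Python script; the robot and the scene stay as the last script left them, time stands still between calls to the robot, and variables do not carry over. Pictures are saved under pics/ and viewed, at most 10 in all, crops included, and the job is handed in when it is done.

```bash
mkdir -p pics; cat > h.py <<'E'
import numpy as np, cv2
from cell import r, optics
from scipy.spatial.transform import Rotation as R
def grab(n):
    T=None
    if n=="wrist":
        p=np.array(r.current_tool_pos());q=R.from_quat(r.current_ee_rot())
    im=optics.get_image(n)
    if n=="wrist":
        W=np.eye(4);W[:3,:3]=q.as_matrix();W[:3,3]=p
        T=W@np.array(im["mount"])
    else: T=np.linalg.inv(np.array(im["camera_from_world"]))
    im["T"]=T; im["K"]=np.array([[im["fx"],0,im["cx"]],[0,im["fy"],im["cy"]],[0,0,1.]])
    return im
def ray(im,u,v):
    x,y=cv2.undistortPoints(np.array([[[u,v]]],float),im["K"],np.array(im["D"],float))[0,0]
    return np.array([x,y,1.])
def dep(im,u,v):
    d=im["depth"][int(v)-1:int(v)+2,int(u)-1:int(u)+2]; d=d[d>0]
    if not len(d): return None
    return im["T"][:3,:3]@(ray(im,u,v)*np.median(d))+im["T"][:3,3]
def atz(im,u,v,z):
    d=im["T"][:3,:3]@ray(im,u,v); o=im["T"][:3,3]
    return o+d*(z-o[2])/d[2]
def save(im,f,crop=None,s=1):
    p=im["pixels"][:,:,::-1]
    if crop: x0,y0,x1,y1=crop; p=p[y0:y1,x0:x1]
    cv2.imwrite("pics/"+f,cv2.resize(p,None,fx=s,fy=s,interpolation=cv2.INTER_CUBIC))
E
python3 - <<'E'
from h import *
import pickle
for n in("top","side"):
    im=grab(n); save(im,n+"0.png"); pickle.dump(im,open(n+".pkl","wb"))
    print(n,im["T"].round(3).tolist(),im["fx"])
print(r.finger_overhang,r.current_t(),r.current_ee_rot(),r.current_contact_force())
E
```

```text
top [[-0.024, -0.987, 0.159, 0.333], [-0.999, 0.029, 0.027, 0.049], [-0.032, -0.159, -0.987, 1.146], [0.0, 0.0, 0.0, 1.0]] 458.2312760876144
side [[0.855, -0.299, 0.423, 0.066], [-0.518, -0.49, 0.701, -0.686], [-0.002, -0.819, -0.574, 0.733], [0.0, 0.0, 0.0, 1.0]] 455.1587973700096
0.022 0.1 [ 1.83361406e-01  9.83045414e-01 -5.36853257e-04 -1.43010871e-04] [0.61627888 0.13631141 0.03413628]
```

View pics/top0.png

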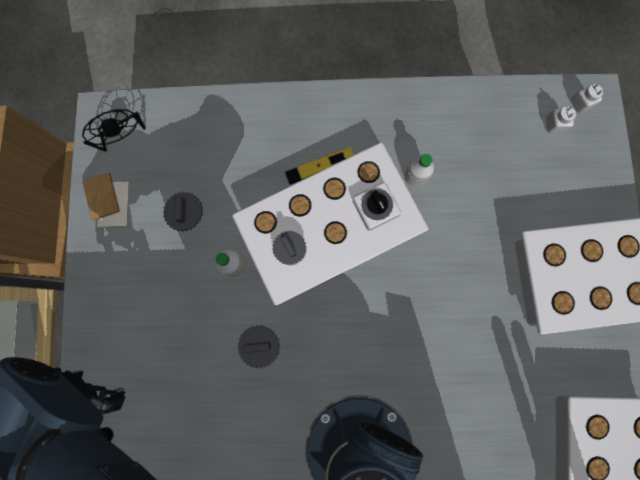

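View pics/side0.png

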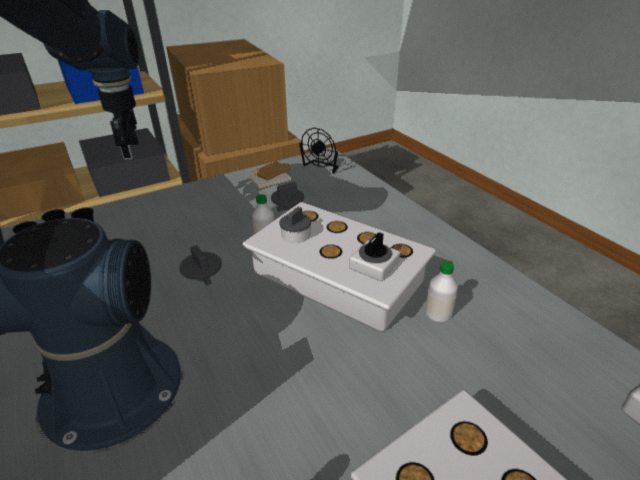

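The top view shows these candidates for the cap:
- (290,248): on the tub's neck
- (183,211): larger, loose on the bench
- (259,346): larger, loose on the bench

The one on the neck fits the description. The knob is at (377,204), the bottles at (228,262) and (421,170), and the tester at (318,165). Next I'll take a close crop to check.

```bash
python3 - <<'E'
from h import *
import pickle
im=pickle.load(open("top.pkl","rb"))
save(im,"crop1.png",(230,140,430,290),4)
print("cap",atz(im,290,248,.141),dep(im,280,252),dep(im,289,244))
print("knob",atz(im,377,204,.178),dep(im,377,204))
for c in [(234,213),(382,144),(428,229),(276,304)]: print(c,atz(im,*c,.1))
for a,b,z in [((273,248),(307,248),.141),((163,211),(203,211),.009),((238,346),(280,346),.009)]:
    print("width",np.linalg.norm(atz(im,*a,z)-atz(im,*b,z)))
E
```

```text
cap [0.47128397 0.14236864 0.141     ] [0.46302475 0.16478135 0.14053638] [0.47634561 0.14191139 0.16801683]
knob [ 0.55662431 -0.05055331  0.178     ] [ 0.55702692 -0.05073317  0.17625875]
(234, 213) [0.56366337 0.2771204  0.1       ]
(382, 144) [ 0.72121203 -0.07737303  0.1       ]
(428, 229) [ 0.51202174 -0.17365338  0.1       ]
(276, 304) [0.34955244 0.1799368  0.1       ]
width 0.07565016369321968
width 0.10546938303426999
width 0.10330822060514401
```

View pics/crop1.png

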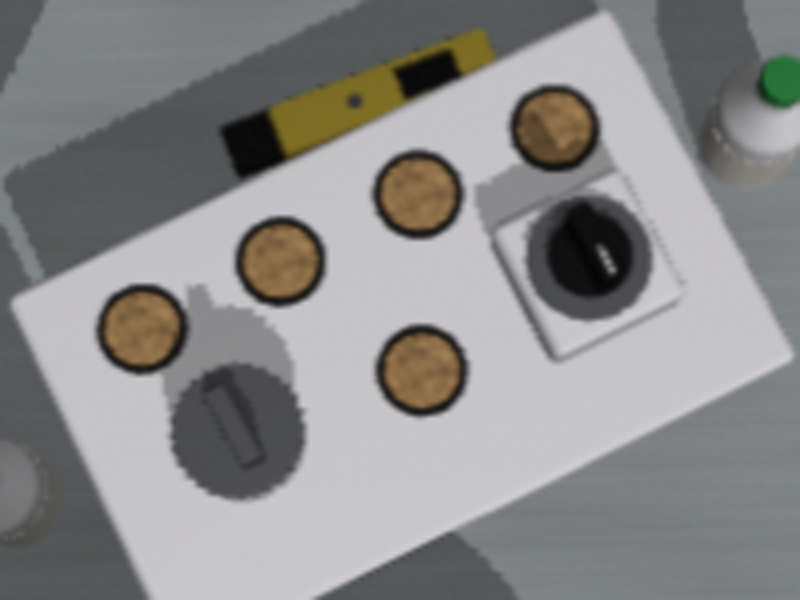

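The crop confirms the neck cap is 76 mm across, matching the given 77 mm; the decoys are about 104 mm. Its rib runs from crop (213,387) to (253,465), and the knob bar from (575,205) to (607,280). I'll refine both with wrist depth.

```bash
cat >> h.py <<'E'
def Q(yaw): # tool down, tool x axis at yaw
    return (R.from_euler('z',yaw)*R.from_euler('x',np.pi)).as_quat()
def cloud(im):
    v,u=np.mgrid[0:480,0:640]; d=im["depth"].ravel(); m=d>0
    uv=np.stack([u.ravel(),v.ravel()],1)[m].astype(float)
    xy=cv2.undistortPoints(uv[:,None],im["K"],np.array(im["D"],float))[:,0]
    P=np.c_[xy,np.ones(len(xy))]*d[m][:,None]
    return P@im["T"][:3,:3].T+im["T"][:3,3]
def bar(P,c,z0,z1,rad=.04):
    m=(np.hypot(*(P[:,:2]-c).T)<rad)&(P[:,2]>z0)&(P[:,2]<z1)
    (x,y),(w,h),a=cv2.minAreaRect((P[m,:2]*1000).astype(np.float32))
    if w<h: a+=90; w,h=h,w
    return dict(n=int(m.sum()),c=(round(x/1000,4),round(y/1000,4)),wh=(round(w,1),round(h,1)),yaw=round(np.radians(a),3),z=round(float(np.median(P[m,2])),4))
E
python3 - <<'E'
from h import *
p=np.array(r.current_tool_pos()); r.move_linear([*p[:2],.36])
Rm=R.from_quat(r.current_ee_rot()).as_matrix(); print(Rm.round(2).tolist())
K=np.array([.557,-.051]);C=np.array([.472,.1425])
for n,c in(("capw",C),("knobw",K)):
    for y in (2.0,1.5,2.5,-1.1):
        if r.inverse_kinematics([*c,.34],Q(y)) is not None: break
    r.move_to([*c,.34],Q(y)); im=grab("wrist"); save(im,n+".png"); P=cloud(im)
    print(n,y,r.current_q(),bar(P,c,*((.155,.175) if n=="capw" else (.165,.183))))
    print("disc",bar(P,c,*((.136,.146) if n=="capw" else (.145,.158)),.045))
    if n=="capw": print(np.array(im["mount"]).round(3).tolist())
print(r.current_t())
E
```

```text
[[-0.93, 0.36, -0.0], [0.36, 0.93, -0.0], [0.0, -0.0, -1.0]]
capw 2.0 [ 2.00276237e-01  1.64945633e-01  1.67703542e+00  1.49416668e-04
  1.29960046e+00 -2.30412587e-01] {'n': 991, 'c': (0.4747, 0.1457), 'wh': (45.7, 14.7), 'yaw': np.float64(0.487), 'z': 0.1677}
disc {'n': 3920, 'c': (0.4748, 0.1457), 'wh': (76.5, 76.1), 'yaw': np.float64(2.586), 'z': 0.1402}
[[0.001, -0.944, -0.329, 0.084], [1.0, 0.001, -0.0, 0.001], [0.001, -0.329, 0.944, -0.12], [0.0, 0.0, 0.0, 1.0]]
knobw 2.0 [-1.72101715e-01  2.93381212e-01  1.51390015e+00  3.30976068e-04
  1.33433750e+00 -6.02822908e-01] {'n': 1021, 'c': (0.5669, -0.0536), 'wh': (45.1, 13.9), 'yaw': np.float64(0.43), 'z': 0.1767}
disc {'n': 1039, 'c': (0.5681, -0.0528), 'wh': (47.2, 43.7), 'yaw': np.float64(2.342), 'z': 0.1473}
3.6
```

Wrist depth matches the given sizes: cap disc 76 mm, rib 46x15 mm at z 0.168, knob bar 45x14 mm at 0.177, and knob and cap 0.220 m apart. I'll check the knob again at the grasp yaw, then turn it.

```bash
python3 - <<'E'
from h import *
K=np.array([.5669,-.0536]);y=.43+np.pi
r.move_to([*K,.34],Q(y)); b=bar(cloud(grab("wrist")),K,.165,.183); print(b,r.current_q().round(2))
c=(K+np.array(b["c"]))/2; y=b["yaw"]+np.pi if abs(b["yaw"])<1.2 else y
r.set_gripper(.6,60)
r.move_to([*c,.22],Q(y)); r.move_linear([*c,.174],vel=.08)
print("down",r.current_contact_force()); r.set_gripper(0)
print("grip",r.current_opening(),r.current_finger_force(),r.current_contact_force(),r.current_torque())
q0=np.array(r.current_q())
for a in np.arange(.15,1.21,.15):
    q=q0.copy(); q[5]+=a; r.set_joints(q)
    print(round(a,2),np.array(r.current_torque()).round(2),np.array(r.current_contact_force()).round(1),round(r.current_q()[5]-q0[5],3))
print(r.current_opening(),r.current_t())
E
```

```text
{'n': 903, 'c': (0.5663, -0.0545), 'wh': (44.6, 13.4), 'yaw': np.float64(0.434), 'z': 0.1768} [-0.18  0.31  1.49  0.    1.34 -2.18]
down [-0.01040626 -0.24091347  1.09231752]
grip 0.15325545454100745 59.192156195640564 [-3.28102656  2.84764569  6.45081893] [ 0.61154771  0.43200282 -0.07210784]
0.15 [-0.01  0.06  0.06] [-0.2  0.7 -0.5] 0.146
0.3 [-0.07  0.2   0.12] [-0.2  0.5 -0. ] 0.294
0.45 [-0.23  0.23  0.09] [-0.8 -0.8  1.6] 0.443
0.6 [-0.33  0.4   0.02] [-1.5 -0.4  2. ] 0.592
0.75 [-0.53  0.44 -0.11] [-1.5 -2.   1.7] 0.742
0.9 [-0.68  0.58 -0.11] [-2.2 -1.3  3.5] 0.892
1.05 [-0.8   0.68 -0.13] [-3.6 -2.4  4.2] 1.042
1.2 [-0.86  0.86 -0.13] [-4.9 -2.   4. ] 1.192
0.15269970885441148 9.3167
```

The torque profile rose and then snapped over, as expected. Now I'll release the knob, check it from above and grip the cap.

```bash
python3 - <<'E'
from h import *
r.set_gripper(.6); p=np.array(r.current_tool_pos()); r.move_linear([*p[:2],.34],vel=.2)
im=grab("wrist"); print("knob",bar(cloud(im),p[:2],.165,.183))
C=np.array([.4747,.1457]); y=.487
r.move_to([*C,.34],Q(y)); b=bar(cloud(grab("wrist")),C,.155,.175); print(b,r.current_q().round(2))
c=(C+np.array(b["c"]))/2; y=b["yaw"] if abs(b["yaw"])<1.2 else y
r.move_to([*c,.22],Q(y)); r.move_linear([*c,.166],vel=.08)
print("down",r.current_contact_force()); r.set_gripper(0,60)
print("grip",r.current_opening(),r.current_finger_force(),r.current_contact_force(),r.current_torque())
q0=np.array(r.current_q()); np.save("q0.npy",q0)
def test(s):
    for a in np.arange(.06,.43,.06):
        q=q0.copy(); q[5]+=s*a; r.set_joints(q); t=r.current_torque()[2]
        print(s,round(a,2),np.array(r.current_torque()).round(2),np.array(r.current_contact_force()).round(1))
        if abs(t)>.7: break
test(1); r.set_joints(q0); print("back",np.array(r.current_torque()).round(2)); test(-1)
print(r.current_t())
E
```

```text
knob {'n': 916, 'c': (0.5668, -0.0536), 'wh': (45.1, 14.0), 'yaw': np.float64(2.376), 'z': 0.1769}
{'n': 853, 'c': (0.4754, 0.1456), 'wh': (45.1, 13.0), 'yaw': np.float64(0.488), 'z': 0.1679} [ 0.2   0.17  1.67 -0.    1.3   1.29]
down [-0.66037318  0.0351669  -0.44249529]
grip 0.15020895442915275 59.15738224983215 [-1.15224718 -0.77688806  5.95883923] [0.00622475 0.18217127 0.0035383 ]
1 0.06 [-0.02  0.07 -0.05] [ 0.3 -0.4  1.5]
1 0.12 [ 0.01  0.03 -0.03] [ 0.4 -0.2  1.4]
1 0.18 [ 0.02 -0.   -0.07] [-0.2  0.2  1.3]
1 0.24 [-0.04  0.06 -0.06] [-0.4  0.9  1.5]
1 0.3 [-0.01 -0.02 -0.06] [-0.7 -0.4  0.9]
1 0.36 [ 0.01 -0.02 -0.06] [-0.   0.2  2. ]
1 0.42 [-0.04  0.03 -0.01] [0.6 0.2 1.2]
back [0.06 0.03 0.09]
-1 0.06 [ 0.38  0.25 -0.05] [-1.6  2.3  3. ]
-1 0.12 [ 0.82  0.83 -0.19] [-6.2  5.4  6.1]
-1 0.18 [ 0.82  1.   -1.18] [-5.9  5.2  6.7]
17.5833
```

The knob is at 1.2 rad. The cap turns freely clockwise and hits a stop counter-clockwise, so I'll turn it 80° clockwise and lift with a force check.

```bash
python3 - <<'E'
from h import *
q0=np.load("q0.npy")
for a in (0,.5,1.0,1.41):
    q=q0.copy(); q[5]+=a; r.set_joints(q)
    print(a,np.array(r.current_torque()).round(2),np.array(r.current_contact_force()).round(1))
p=np.array(r.current_tool_pos()); ok=True
for dz in (.004,.008,.015,.03,.055,.08):
    r.move_linear([*p[:2],p[2]+dz],vel=.05); f=np.array(r.current_contact_force()); print(dz,f.round(1))
    if f[2]<-12: ok=False; break
r.sleep(.5); print(ok,r.current_opening(),r.current_finger_force(),r.current_tool_pos(),r.current_t())
im=grab("side"); save(im,"side1.png",(220,150,460,330),3)
E
```

```text
0 [ 0.1   0.15 -0.11] [-0.8 -0.5  2.4]
0.5 [-0.1   0.01 -0.07] [ 1.5 -0.2  1.2]
1.0 [-0.06  0.05 -0.03] [-0.6  0.3  1.1]
1.41 [-0.04  0.1  -0.02] [-1.1  0.5  1.5]
0.004 [ 0.1  0.3 -1.2]
0.008 [-0.5  1.2 -0.6]
0.015 [-0.5 -0.7 -1.2]
0.03 [ 0.5  0.  -2.2]
0.055 [-0.2  0.2 -1.7]
0.08 [ 0.1  0.  -1. ]
True 0.15231036106379545 58.513405323028564 [0.47528378 0.1457302  0.24643231] 22.4917
```

View pics/side1.png

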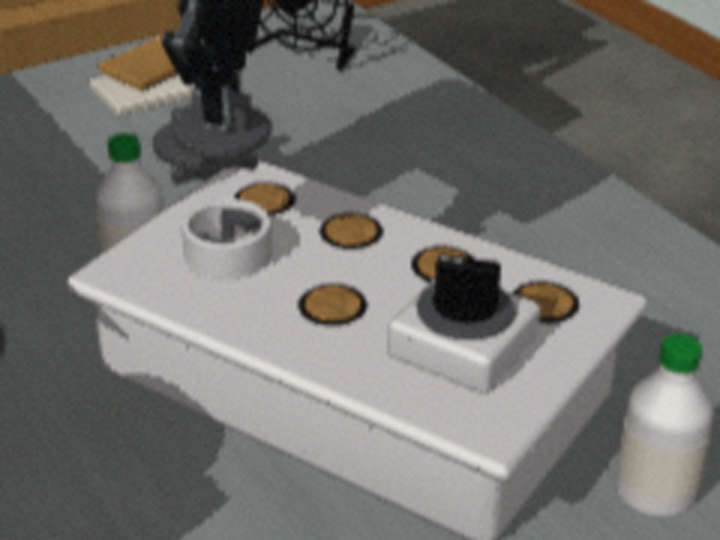

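The crop shows the cap held upright in the fingers at (212,135), above the open neck at (228,235). The knob is turned (466,290) and both bottles are standing. I'm handing in.

```bash
python3 -c "
from cell import r
print(r.hand_in())"
```

```text
the job is handed in; nothing more can be done
None
```

The job is handed in (no verdict was returned): the knob is in the off rest at about 1.2 rad, and the cap, which let go clockwise, is held upright about 8 cm above its neck; the bottles still stand, but I didn't re-check the tester.

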